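# Load a kit carton into the tilted gravity rail

## Task

Lay the loose black-and-white carton into the open upper part of the tilted roller rail and let it slide down behind the carton already parked there. It must face the same way as the parked one, black end downhill, and come to rest right up against it.

Things in the scene. Friction and masses are not known exactly. Their poses are not given: they have to be found in the camera images.
- loose_carton: Loose small carton lying on the bench, white with one black end: 137 mm long, 48 mm wide, 58 mm high as it lies, about 0.18 kg. Origin: centre of its underside. x runs along its length towards the black end, y across the 48 mm width (grasp here from above, near the middle of the length), z up.
- parked_carton: An identical carton already lying in the low end of the rail, against the orange stop, black end downhill. Same size, origin and axes as loose_carton. It is loose in the rail.
- loose_carton_black_end (a point): Centre of the black end face of loose_carton: 68 mm along x and 29 mm along z from its origin.
- rail_deck: Fixed rail tilted 22 deg, grey rollers: a carton let go on it slides down. Origin: on the roller tops, mid-width, at the orange stop's inner face at the low end; x along the deck DOWNHILL, y across, z square to the deck. Deck x = 0 to -370 mm, 58 mm wide inside. x = 0 to -165: clear tube, slotted top, 70 mm high inside, 75 outside. Cartons end centred near x = -69 and -206 mm.
- rail_load (a point): Where to lay a carton (its centre, +-20 mm along): on the roller tops mid-width, x = -280 mm in rail_deck, same axes. The rail is open above here, from x = -165 to -370 mm: side walls 12 mm high above the deck, then orange flares out to 24 mm height, 80 mm apart there. So keep fingers beside a carton 26 mm or more above the deck: grasp it with fingertips about 30 mm above its underside.
Mind the look-alikes: they are no part of the job. Leave any red look-alike of the loose_carton alone.

How it is judged:
By the outcome, as a careful person would: the job done as asked, in the order asked, and still so for the second after the job is handed in, with the robot touching nothing.
It also fails if it takes over 32 s, if anything falls off the work surface, if the arm or the gripper's body presses on something with over 40 N, if the wrist force passes 120 N, or if a joint passes its speed limit or range.

## Robot

A 6-joint arm with a two-finger parallel gripper is mounted at the origin on a cart in front of the work surface, level with it; the furniture and walls round the work are solid. World frame = base frame: x ahead of the robot, y to its left, z up, the work surface at z = 0. Lengths are in mm, angles in rad, forces in N, time in s.
With the tool pointing down it reaches from about 350 to 875 mm from the base axis. Payload 4.2 kg.
Tool frame: the origin (TCP) lies on the mounting face of the last link; the fingertips stand 173 mm ahead of it and the grasp point (between the pads) lies 155 mm ahead of it; z points along the fingers, y is the line along which they close (so a half turn about z gives the same grasp; the last joint's range is limited). The gripper opens to 85 mm and grips with 20 to 120 N. Pads are 22 mm wide; open, the fingers measure 114 mm over their backs; the gripper's body (76 mm by 85 mm) begins 54 mm behind the grasp point. The pads swing forward as they close: fully open they stand 13 mm farther back than shut.
Start: joints at [-0.845, 0.385, 0.008, 0, -1.194, -0.259], TCP at [281.281, -558.105, 404.712] pointing down, gripper open.
Joint ranges: [-3.14, 3.14], [-1.21, 2.06], [-1.07, 1.41], [-3.16, 2.05], [-2.99, -0.16], [-3.1, 3.1]. Speed limits (rad/s): [2.79, 2.79, 3.14, 3.14, 3.14, 3.14].

## Interface

Orientations are given as a unit quaternion [x, y, z, w].
In Python, from bench import arm gives the robot as it stands.
- The arm moves only by the tool carry_out, never from a script. Its argument "rows" is a list of rows, each a list of 7 numbers: the shift along the tool's x, y, z as a fraction of full scale, then the turn, a rotation vector about the tool's x, y, z as a fraction of full scale, then the opening, from -1 (shut) to 1 (fully open). A call has 1 to 12 rows; each row is the pose to reach, as a shift and turn from the pose commanded when the call began, along the tool's axes at that moment, turning the shorter way round; what a row does not reach only later rows make up. Full scale, the value 1, is 20 cm for a shift and pi rad for a turn. A row lasts 1/8 s, in which the tool goes at most 62.5 mm and 10.7 degrees, less where a joint would pass 70% of its speed; a pose out of reach is approached as far as the arm can. A call with a number of a shift or a turn outside -1 to 1 is refused whole. A call with a gripper value outside its range is refused whole. The fingers move at their own pace and stop on an object; the grip force is fixed at half the most. Time passes only in rows, so rows that repeat a pose let the fingers close. It gives the time, the measured TCP pose, the force, the opening and the grip force at its end, in the units of the state.
- arm.read_state(): the state, without advancing time (a new reading comes with each control period).
- arm.get_image(name): name is "side" or "top"; returns (picture, depth): 480x640x3 uint8, red, green, blue; 480x640 float32, mm along the optical axis (not along the pixel's ray), 0 where there is no reading.
- arm.calibration(name): a dict with "mtx" (3x3 intrinsics, pixels), "k1" (the pictures are not rectified: a ray, as slopes to the right and down, at radius r is drawn at 1 + k1 r^2 times it, then the intrinsics apply), "cam_to_world" (4x4, takes a point from camera to world coordinates). Camera axes: x right, y up, looking along -z (the intrinsics and any distortion apply to the point x, -y, -z); pixel columns grow to the right and rows downward; lengths in mm; the calibration is good to about 2 mm. A picture is of the moment at which its call begins. calibration takes no time and is no camera call.
- arm.job_done(): hands the job in; it is judged then, once.
The state is a dict: "clock": time; "joints": joint angles; "joint_vel": joint speeds; "joint_efforts": joint torques, N m; "position": TCP position; "ee_rot": TCP orientation; "contact_force": force on the tool from outside, world axes, zero at the start; "wrist_torque": the same for the moment, N m; "gripper_width": finger opening in mm; "grasp_force": force on a finger pad.
Only numpy, scipy, OpenCV 4.12 (cv2) and the standard library are available. Lean on these libraries where they do the work, as an engineer would, in place of code of your own. Each camera call takes 0.05 s, during which the arm holds its last target. There are 200 camera calls.

## Working session

There is one attempt and no reset: what is moved stays moved. The work goes in short steps, Python scripts to look and compute and a tool call to move; the robot and the scene stay as the last step left them, time stands still between calls to the robot, and variables do not carry over. Pictures are saved under pics/ and viewed, at most 10 in all, crops included, and the job is handed in when it is done.

Besides the shell and the picture viewer there is one more tool, called after "Emit:" as a command line: name --pt "numbers of a row" for each row, then --argument value for the rest. carry_out: Moves the arm, as the interface text tells. Its arguments: {"type":"object","properties":{"rows":{"type":"array"}},"required":["rows"]}

```bash
mkdir -p pics
cat > h.py <<'E'
import numpy as np, cv2
from bench import arm
def snap(n,f):
    p,d=arm.get_image(n); cv2.imwrite(f'pics/{f}.png',p[:,:,::-1]); np.save(f'pics/{f}.npy',d); return p,d
def world(n,d,pts):
    c=arm.calibration(n); K=np.array(c['mtx'],float); T=np.array(c['cam_to_world'])
    out=[]
    for u,v in pts:
        u_,v_=int(round(u)),int(round(v)); z=np.median([x for x in d[v_-1:v_+2,u_-1:u_+2].ravel() if x>0] or [0])
        s=np.array([(u-K[0,2])/K[0,0],(v-K[1,2])/K[1,1]]); q=s.copy()
        for _ in range(20): q=s/(1+c['k1']*(q@q))
        out.append((T@[q[0]*z,-q[1]*z,-z,1])[:3])
    return np.array(out)
E
python3 - <<'E'
from h import *
for n in('side','top'):
    snap(n,n+'1'); print(n,np.round(arm.calibration(n)['cam_to_world'],2).tolist(),arm.calibration(n)['mtx'])
print(arm.read_state())
E
```

```text
side [[-0.9, 0.29, -0.32, 161.65], [-0.43, -0.62, 0.66, 799.23], [-0.01, 0.73, 0.68, 846.68], [0.0, 0.0, 0.0, 1.0]] [[500.7508249   0.        322.9696055]
 [  0.        500.7508249 237.066398 ]
 [  0.          0.          1.       ]]
top [[-0.0, 1.0, -0.06, 438.33], [-1.0, -0.0, -0.0, 84.75], [-0.0, 0.06, 1.0, 1411.7], [0.0, 0.0, 0.0, 1.0]] [[473.93459292   0.         318.65554326]
 [  0.         473.93459292 239.42672158]
 [  0.           0.           1.        ]]
{'clock': 0.1, 'joints': array([-8.45378550e-01,  3.85496133e-01,  6.79672054e-03, -4.10393326e-04,
       -1.19399668e+00, -2.58608948e-01]), 'joint_vel': array([ 0.0008636 , -0.00270606,  0.00291127,  0.00142816, -0.00037685,
       -0.00068651]), 'joint_efforts': array([-7.74627224e-04, -3.93319666e+01,  1.88929331e+01,  4.19787258e+00,
       -2.60412089e-03, -7.81985932e-06]), 'position': array([ 281.23640151, -557.96362896,  403.73774525]), 'ee_rot': array([-2.31217220e-01,  9.72901669e-01,  9.27312043e-04, -2.80619959e-04]), 'contact_force': array([ 0.31294891, -0.02747912,  0.30842375]), 'wrist_torque': array([ 0.0014645 ,  0.00845073, -0.02870809]), 'grasp_force': 0.0, 'gripper_width': 85.45783403814148}
```

View pics/top1.png

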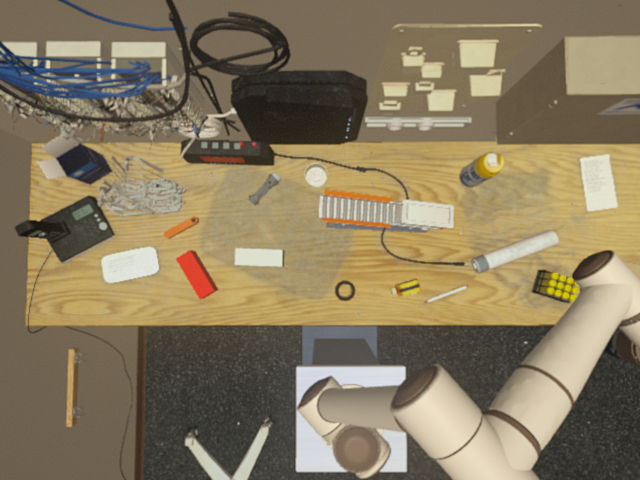

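View pics/side1.png

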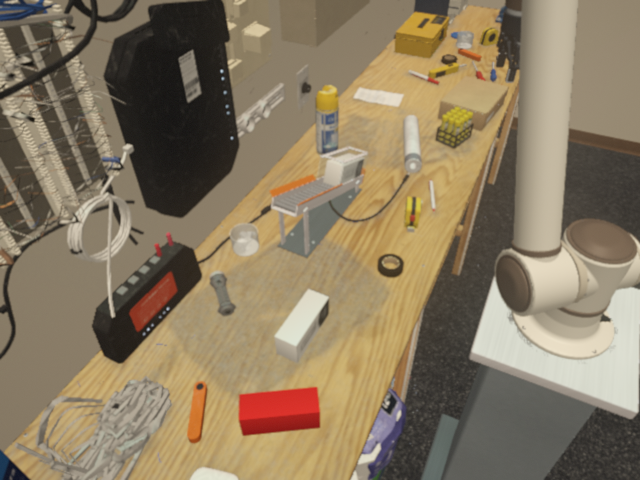

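Candidates in the top view: the white box (259,257), the red box (196,274) and the rounded white case (130,265). The white box fits, because the side view shows a black end on it near (323,312). I'll confirm this in an enlarged crop.

Run:
```python
import cv2,numpy as np
s=cv2.imread('pics/side1.png');t=cv2.imread('pics/top1.png')
r=lambda i,k:cv2.resize(i,None,fx=k,fy=k,interpolation=cv2.INTER_CUBIC)
a=r(s[140:370,220:380],2.5); b=r(t[180:280,220:470],3.2)[:300]
cv2.imwrite('pics/c1.png',r(s[140:370,220:400],2.6)); cv2.imwrite('pics/c2.png',r(t[180:280,225:465],3.3))
```

```text
(no output)
```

View pics/c1.png

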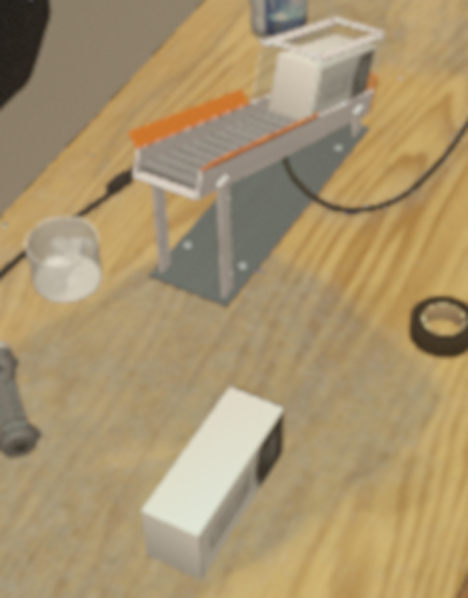

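View pics/c2.png

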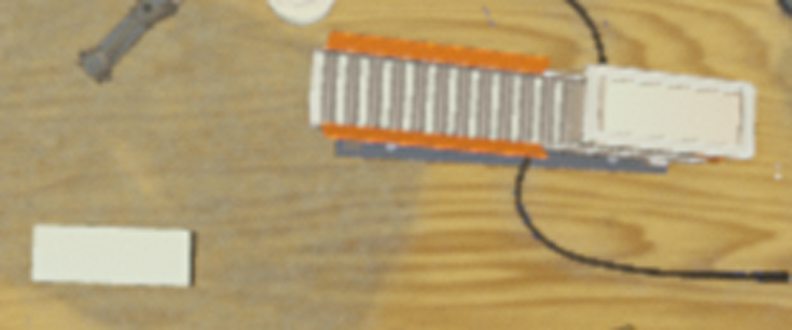

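The white box has its black end towards −y (crop c1 at about (270,450)). The red box is the decoy. The rail runs downhill towards −y, with its black end at the far right, so no half turn is needed. Next I'll measure it.

Run:
```python
from h import *
d=np.load('pics/top1.npy'); t=cv2.imread('pics/top1.png')[:,:,::-1].astype(int)
P=lambda L:[(225+x/3.3,180+y/3.3) for x,y in L]
# white box: top face pixels via depth
v,u=np.mgrid[235:280,225:295]; uv=np.c_[u.ravel(),v.ravel()]
w=world('top',d,uv); m=(w[:,2]>45)&(w[:,2]<70); q=w[m]
r=cv2.minAreaRect(q[:,:2].astype(np.float32)); print('carton',len(q),q.mean(0),r,cv2.boxPoints(r).round(1).tolist())
print('corners',world('top',d,P([(38,229),(187,235),(186,282),(36,278)])).round(1).tolist())
# rail
v,u=np.mgrid[185:235,310:460]; uv=np.c_[u.ravel(),v.ravel()]; w=world('top',d,uv); c=t[uv[:,1],uv[:,0]]
o=(c[:,0]-c[:,2]>110)&(w[:,2]>60)&(uv[:,0]<395)
for nm,s in(('far',o&(uv[:,1]<208)),('near',o&(uv[:,1]>208))):
    q=w[s]; f=cv2.fitLine(q[:,:2].astype(np.float32),cv2.DIST_HUBER,0,.01,.01).ravel()
    print(nm,s.sum(),q.mean(0).round(1),np.degrees(np.arctan2(f[1],f[0])),q[:,1].min(),q[:,1].max(), np.polyfit(q[:,1],q[:,2],1))
# deck plane
pts=world('top',d,[(uu,vv) for uu in np.arange(326,388,1.) for vv in (201,204,207,210,213)])
A=np.c_[pts[:,:2],np.ones(len(pts))]; co=np.linalg.lstsq(A,pts[:,2],rcond=None)[0]
for _ in range(5):
    rs=pts[:,2]-A@co; k=np.abs(rs)<6; co=np.linalg.lstsq(A[k],pts[k,2],rcond=None)[0]
print('plane',co,np.degrees(np.arctan(np.hypot(*co[:2]))),np.degrees(np.arctan2(-co[1],-co[0])),rs.std(),np.percentile(rs,[5,50,95]))
print('ends',world('top',d,P([(318,52),(318,90),(318,124),(600,75),(600,140),(745,90),(745,150)])).round(1).tolist())
q=w[(w[:,2]>60)]; 
for y in range(-230,130,20):
    s=q[np.abs(q[:,1]-y)<8]
    if len(s): print(y,s[:,0].min().round(),s[:,0].max().round(),np.percentile(s[:,2],[5,50,95]).round())
```

```text
carton 801 [468.50202677 262.9489935   58.66304155] ((468.54046630859375, 263.5240478515625), (135.9652557373047, 47.96544647216797), 87.84856414794922) [[442.0, 196.5], [490.0, 194.6999969482422], [495.1000061035156, 330.6000061035156], [447.1000061035156, 332.3999938964844]]
corners [[490.4, 326.2, 56.3], [484.7, 197.0, 55.7], [444.0, 197.7, 56.2], [447.9, 327.8, 55.2]]
far 347 [632.  -14.3 137.7] 86.84307 -110.52898275706112 75.92044601075087 [  0.404949   143.52109152]
near 250 [559.6  -9.2 138.4] 86.64414 -104.28136397941036 78.86173159021695 [  0.40009552 142.1036087 ]
plane [3.96009787e-02 4.05034304e-01 9.62668656e+01] 22.14463379991205 -95.58416941761956 5.679287330468601 [-9.8826904  -0.71912989  4.26380767]
ends [[630.6, 82.9, 145.3], [599.4, 83.0, 145.5], [570.7, 83.1, 154.3], [611.1, -147.0, 142.6], [558.0, -146.4, 141.7], [604.8, -278.9, 91.1], [553.9, -278.1, 90.4]]
-230 551.0 615.0 [ 87.  93. 110.]
-210 552.0 617.0 [ 95. 102. 118.]
-190 553.0 618.0 [106. 111. 125.]
-170 554.0 618.0 [100. 118. 133.]
-150 555.0 619.0 [ 90. 123. 144.]
-130 557.0 622.0 [ 62.  82. 148.]
-110 549.0 633.0 [ 67.  76. 103.]
-90 549.0 634.0 [ 75.  84. 110.]
-70 551.0 634.0 [ 84.  91. 119.]
-50 553.0 636.0 [ 91. 100. 126.]
-30 552.0 637.0 [ 98. 106. 134.]
-10 554.0 639.0 [107. 119. 143.]
10 556.0 641.0 [114. 126. 151.]
30 556.0 641.0 [122. 136. 159.]
50 558.0 642.0 [129. 144. 167.]
70 559.0 641.0 [137. 151. 175.]
90 570.0 633.0 [141. 145. 149.]
```

```bash
cat >> h.py <<'E'
from scipy.spatial.transform import Rotation as Rn
def rel(p,R):
    s=arm.read_state(); R0=Rn.from_quat(s['ee_rot'])
    print('shift',(R0.inv().apply(np.array(p)-s['position'])/200).round(3),'turn',((R0.inv()*R).as_rotvec()/np.pi).round(4),
      's',s['clock'],s['position'].round(1),'F',s['contact_force'].round(1),'w',round(s['gripper_width'],1),s['joints'].round(2))
def orient(ang,tilt):  # carton x heading (deg), nose-down tilt; tool z=-normal, tool x=carton x, 
    a,t=np.radians([ang,tilt]); h=np.array([np.cos(a),np.sin(a),0])
    x=np.cos(t)*h-np.sin(t)*np.array([0,0,1]); z=-(np.sin(t)*h+np.cos(t)*np.array([0,0,1])); return Rn.from_matrix(np.c_[x,np.cross(z,x),z])
PICK=orient(-92.1,0); PLACE=orient(-93.25,22)
N=-PLACE.as_matrix()[:,2]; XD=PLACE.as_matrix()[:,0]; LOAD=np.array([596.6,3,122.])
E
python3 -c "
from h import *
rel([468.5,263.5,400],PICK); print(LOAD+201*N)"
```

```text
shift [-2.684  3.247  0.025] turn [ 6.000e-04  3.000e-04 -3.398e-01] s 0.1 [ 281.2 -558.   403.7] F [ 0.3 -0.   0.3] w 85.5 [-0.85  0.39  0.01 -0.   -1.19 -0.26]
[592.3312641  -72.17482462 308.36395477]
```

Emit:
carry_out --pt "-0.82 1 0 0 0 -0.34 1" --pt "-0.82 1 0 0 0 -0.34 1" --pt "-0.82 1 0 0 0 -0.34 1" --pt "-0.82 1 0 0 0 -0.34 1" --pt "-0.82 1 0 0 0 -0.34 1" --pt "-0.82 1 0 0 0 -0.34 1" --pt "-0.82 1 0 0 0 -0.34 1"

```text
clock: 0.98
position: [337.7, -305.4, 404.5]
ee_rot: [-0.694, 0.72, 0.0, -0.0]
contact_force: [-0.2, -0.2, -0.1]
gripper_width: 85.5
grasp_force: 0.0
```

```bash
python3 -c "
from h import *
rel([468.5,263.5,400],PICK)"
```

```text
shift [-2.866 -0.549  0.023] turn [ 0.0001  0.0001 -0.    ] s 0.975 [ 337.7 -305.4  404.5] F [-0.2 -0.2 -0.1] w 85.5 [-0.38  0.09 -0.39 -0.   -1.09  0.34]
```

Emit:
carry_out --pt "-0.95 -0.18 0 0 0 0 1" --pt "-0.95 -0.18 0 0 0 0 1" --pt "-0.95 -0.18 0 0 0 0 1" --pt "-0.95 -0.18 0 0 0 0 1"

```text
clock: 1.48
position: [381.1, -114.4, 404.8]
ee_rot: [-0.696, 0.718, -0.0, 0.0]
contact_force: [-0.1, 0.5, -1.5]
gripper_width: 85.3
grasp_force: 0.0
```

Emit:
carry_out --pt "-0.95 -0.18 0 0 0 0 1" --pt "-0.95 -0.18 0 0 0 0 1" --pt "-0.95 -0.18 0 0 0 0 1" --pt "-0.95 -0.18 0 0 0 0 1"

```text
clock: 1.98
position: [424.3, 73.7, 404.4]
ee_rot: [-0.695, 0.719, 0.0, -0.0]
contact_force: [-0.7, -0.9, 0.0]
gripper_width: 85.3
grasp_force: 0.0
```

Emit:
carry_out --pt "-0.95 -0.18 0.3 0 0 0 1" --pt "-0.95 -0.18 0.3 0 0 0 1" --pt "-0.95 -0.18 0.3 0 0 0 1" --pt "-0.95 -0.18 0.3 0 0 0 1" --pt "-0.95 -0.18 0.3 0 0 0 1"

```text
clock: 2.6
position: [466.6, 259.3, 343.8]
ee_rot: [-0.694, 0.72, -0.0, -0.001]
contact_force: [0.3, -0.2, 0.3]
gripper_width: 85.2
grasp_force: 0.0
```

```bash
python3 -c "
from h import *
rel([468.5,263.5,201],PICK); snap('side','side2'); s=cv2.imread('pics/side2.png'); cv2.imwrite('pics/c3.png',cv2.resize(s[180:400,200:440],None,fx=2.5,fy=2.5))"
```

```text
shift [-0.022 -0.01   0.714] turn [ 0.0006 -0.0006 -0.0003] s 2.6 [466.6 259.3 343.8] F [ 0.3 -0.2  0.3] w 85.2 [ 0.81  0.29 -0.3  -0.   -0.98 -0.85]
```

View pics/c3.png

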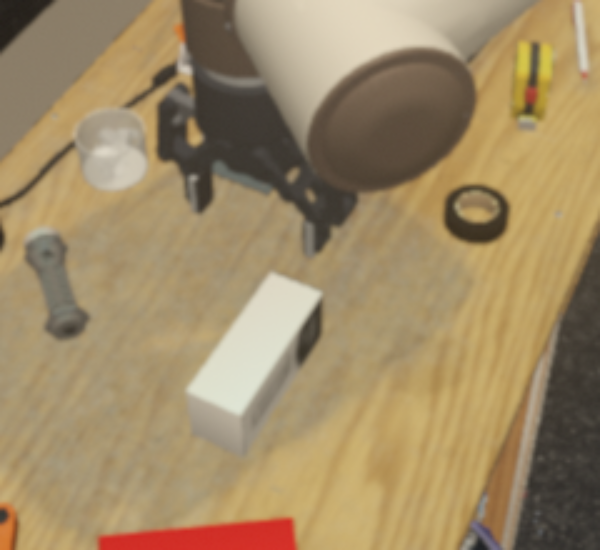

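The open fingers are about 115 mm above the carton and straddle its width, and nothing stands between them. I'll descend and grip, then lift.

Emit:
carry_out --pt "-0.02 -0.01 0.3 0 0 0 1" --pt "-0.02 -0.01 0.55 0 0 0 1" --pt "-0.02 -0.01 0.71 0 0 0 1" --pt "-0.02 -0.01 0.71 0 0 0 1" --pt "-0.02 -0.01 0.71 0 0 0 -1" --pt "-0.02 -0.01 0.71 0 0 0 -1" --pt "-0.02 -0.01 0.71 0 0 0 -1" --pt "-0.02 -0.01 0.71 0 0 0 -1" --pt "-0.02 -0.01 0.71 0 0 0 -1" --pt "-0.02 -0.01 0.71 0 0 0 -1" --pt "-0.02 -0.01 0.71 0 0 0 -1"

```text
clock: 4.03
position: [468.9, 264.4, 205.0]
ee_rot: [-0.694, 0.719, -0.0, 0.002]
contact_force: [1.1, -1.2, 7.2]
gripper_width: 46.9
grasp_force: 62.7
```

```bash
python3 -c "
from h import *
rel(LOAD+280*N,PLACE)"
```

```text
shift [ 1.806 -0.676 -0.885] turn [ 0.0003 -0.1214  0.0069] s 4.025 [468.9 264.4 205. ] F [ 1.1 -1.2  7.2] w 46.9 [ 0.81  0.47 -0.44  0.   -0.65 -0.85]
```

Emit:
carry_out --pt "0 0 -0.25 0 0 0 -1" --pt "0 0 -0.5 0 0 0 -1" --pt "0 0 -0.9 0 0 0 -1" --pt "0 0 -0.9 0 0 0 -1" --pt "0.3 -0.12 -0.9 0 -0.05 0.007 -1" --pt "0.6 -0.25 -0.9 0 -0.1 0.007 -1" --pt "0.9 -0.4 -0.9 0 -0.122 0.007 -1" --pt "0.9 -0.4 -0.9 0 -0.122 0.007 -1" --pt "0.9 -0.4 -0.9 0 -0.122 0.007 -1" --pt "0.9 -0.4 -0.9 0 -0.122 0.007 -1"

```text
clock: 5.28
position: [541.0, 82.5, 382.5]
ee_rot: [-0.674, 0.713, 0.133, 0.137]
contact_force: [0.4, 0.9, -2.2]
gripper_width: 46.8
grasp_force: 63.1
```

```bash
python3 -c "
from h import *
rel(LOAD+280*N,PLACE)"
```

```text
shift [ 0.841 -0.299 -0.336] turn [ 0.0017 -0.0003 -0.0002] s 5.275 [541.   82.5 382.5] F [ 0.4  0.9 -2.2] w 46.8 [ 0.34  0.26 -0.1  -0.4  -1.09 -0.23]
```

Emit:
carry_out --pt "0 0 -0.3 0 0 0 -1" --pt "0 -0.15 -0.336 0 0 0 -1" --pt "0.3 -0.3 -0.336 0 0 0 -1" --pt "0.6 -0.3 -0.336 0 0 0 -1" --pt "0.84 -0.3 -0.336 0 0 0 -1" --pt "0.84 -0.3 -0.336 0 0 0 -1" --pt "0.84 -0.3 -0.336 0 0 0 -1"

```text
clock: 6.15
position: [591.5, -101.2, 382.2]
ee_rot: [-0.674, 0.713, 0.132, 0.137]
contact_force: [0.0, 0.3, -2.0]
gripper_width: 47.0
grasp_force: 63.1
```

```bash
python3 -c "
from h import *
rel(LOAD+208*N,PLACE); snap('side','side3');p,d=snap('top','top3'); s=cv2.imread('pics/side3.png')[60:280,200:440];t=cv2.imread('pics/top3.png')[160:270,280:480]
cv2.imwrite('pics/c4.png',np.vstack([cv2.resize(s,(400,367)),cv2.resize(t,(400,220))]))"
```

```text
shift [0.003 0.002 0.362] turn [ 0.0013 -0.0002 -0.0001] s 6.15 [ 591.5 -101.2  382.2] F [ 0.   0.3 -2. ] w 47.0 [-0.    0.38  0.06 -0.4  -1.27  0.07]
```

View pics/c4.png

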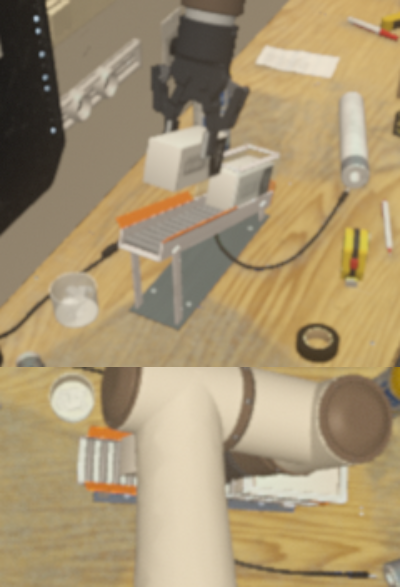

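The carton hangs tilted parallel to the deck above the open part of the rail. I'll lower it in stages and watch the force.

Emit:
carry_out --pt "0 0 0.15 0 0 0 -1" --pt "0 0 0.28 0 0 0 -1" --pt "0 0 0.33 0 0 0 -1" --pt "0 0 0.33 0 0 0 -1" --pt "0 0 0.33 0 0 0 -1"

```text
clock: 6.88
position: [592.9, -78.1, 322.2]
ee_rot: [-0.674, 0.714, 0.131, 0.138]
contact_force: [0.6, -0.7, -1.1]
gripper_width: 47.1
grasp_force: 63.2
```

```bash
python3 -c "
from h import *
rel(LOAD+208*N,PLACE); snap('side','side4'); s=cv2.imread('pics/side4.png')[110:260,250:400]
cv2.imwrite('pics/c5.png',cv2.resize(s,(600,600),interpolation=cv2.INTER_CUBIC))"
```

```text
shift [-0.002  0.004  0.04 ] turn [ 0.0004 -0.0003 -0.0002] s 6.875 [592.9 -78.1 322.2] F [ 0.6 -0.7 -1.1] w 47.1 [ 0.04  0.42 -0.02 -0.42 -1.13  0.09]
```

View pics/c5.png

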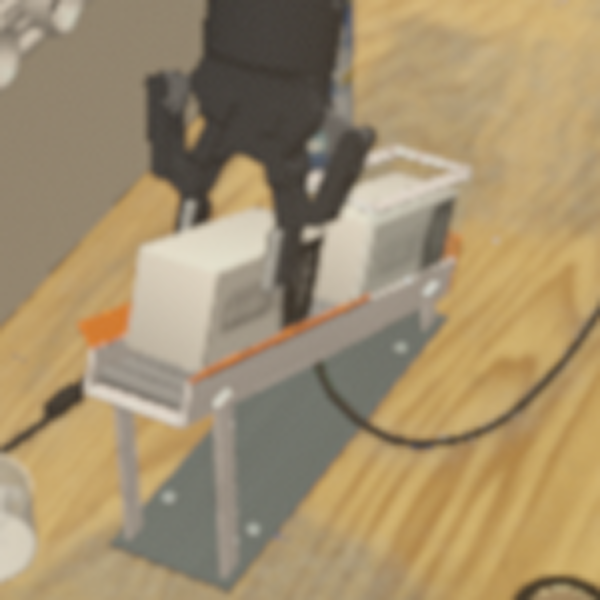

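The carton is between the side walls and centred, a few mm above the rollers. I'll lower it until it touches.

Emit:
carry_out --pt "0 0 0.015 0 0 0 -1" --pt "0 0 0.03 0 0 0 -1" --pt "0 0 0.03 0 0 0 -1"

```text
clock: 7.3
position: [592.4, -76.0, 314.9]
ee_rot: [-0.674, 0.714, 0.132, 0.137]
contact_force: [0.1, -0.1, -1.3]
gripper_width: 46.8
grasp_force: 63.2
```

Emit:
carry_out --pt "0 0 0.01 0 0 0 -1" --pt "0 0 0.01 0 0 0 -1"

```text
clock: 7.55
position: [592.6, -75.2, 313.2]
ee_rot: [-0.674, 0.714, 0.132, 0.137]
contact_force: [0.2, -0.2, -2.8]
gripper_width: 47.2
grasp_force: 63.2
```

Emit:
carry_out --pt "0 0 0.01 0 0 0 -1" --pt "0 0 0.015 0 0 0 -1" --pt "0 0 0.015 0 0 0 -1"

```text
clock: 7.92
position: [593.0, -74.9, 312.9]
ee_rot: [-0.674, 0.714, 0.131, 0.138]
contact_force: [-1.4, -4.9, 6.0]
gripper_width: 46.9
grasp_force: 64.2
```

```bash
python3 -c "
from h import *
rel(LOAD+208*N,PLACE)"
```

```text
shift [-0.004  0.004 -0.009] turn [ 0.0002 -0.0006 -0.0001] s 7.925 [593.  -74.9 312.9] F [-1.4 -4.9  6. ] w 46.9 [ 0.04  0.43 -0.03 -0.43 -1.11  0.09]
```

Contact is felt, about 8 N. I'll back off slightly and release.

Emit:
carry_out --pt "0 0 -0.01 0 0 0 -1" --pt "0 0 -0.01 0 0 0 1" --pt "0 0 -0.01 0 0 0 1" --pt "0 0 -0.01 0 0 0 1" --pt "0 0 -0.01 0 0 0 1" --pt "0 0 -0.01 0 0 0 1" --pt "0 0 -0.01 0 0 0 1" --pt "0 0 -0.3 0 0 0 1" --pt "0 0 -0.6 0 0 0 1" --pt "0 0 -0.8 0 0 0 1" --pt "0 0 -0.8 0 0 0 1" --pt "0 0 -0.8 0 0 0 1"

```text
clock: 9.43
position: [589.5, -133.7, 458.1]
ee_rot: [-0.673, 0.714, 0.133, 0.137]
contact_force: [0.3, 0.8, -0.9]
gripper_width: 85.4
grasp_force: 0.0
```

```bash
python3 -c "
from h import *
rel(LOAD+208*N,PLACE); snap('side','side5'); s=cv2.imread('pics/side5.png')[110:260,250:400]
cv2.imwrite('pics/c6.png',cv2.resize(s,(600,600),interpolation=cv2.INTER_CUBIC))"
```

```text
shift [-0.005 -0.     0.775] turn [ 0.0015  0.     -0.0009] s 9.425 [ 589.5 -133.7  458.1] F [ 0.3  0.8 -0.9] w 85.4 [-0.05  0.34  0.19 -0.39 -1.44  0.05]
```

View pics/c6.png

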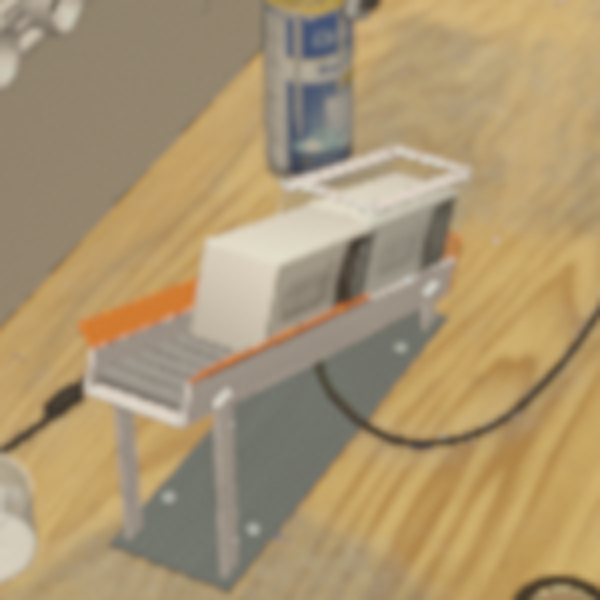

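The carton slid down with its black end at (355,265) against the parked carton. I'll check that it has stopped moving and is square, then hand in.

Emit:
carry_out --pt "0 0 -0.1 0 0 0 1" --pt "0 0 -0.1 0 0 0 1" --pt "0 0 -0.1 0 0 0 1" --pt "0 0 -0.1 0 0 0 1" --pt "0 0 -0.1 0 0 0 1" --pt "0 0 -0.1 0 0 0 1"

```text
clock: 10.22
position: [589.5, -141.2, 477.3]
ee_rot: [-0.674, 0.714, 0.132, 0.137]
contact_force: [-0.3, 0.5, 0.2]
gripper_width: 84.9
grasp_force: 0.0
```

```bash
python3 -c "
from h import *
snap('side','side6'); a,b=[cv2.imread(f'pics/side{i}.png')[150:230,265:370].astype(int) for i in (5,6)]
print(abs(a-b).mean(),abs(a-b).max()); s=cv2.imread('pics/side6.png')[150:210,290:370]
cv2.imwrite('pics/c7.png',cv2.resize(s,(800,600),interpolation=cv2.INTER_CUBIC))"
```

```text
0.5296428571428572 4
```

View pics/c7.png

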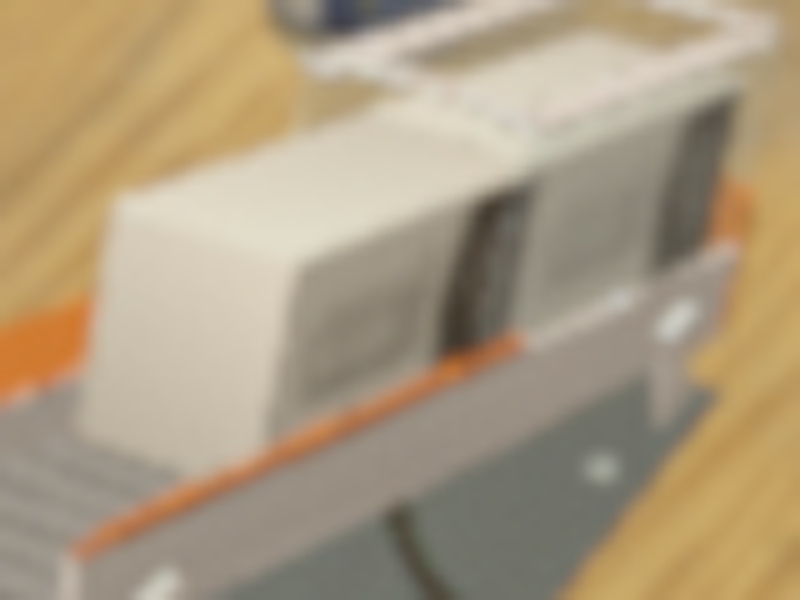

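The carton is still. Its black end touches the parked carton at about (520,250), and the two tops are in line.

```bash
python3 -c "
from bench import arm
print(arm.job_done())"
```

```text
the job is handed in; nothing more can be done
None
```

The loose carton is in the rail, black end downhill and resting right up against the parked carton, and the job was handed in about 10 s into the 32 s limit.

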